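# Change over the drawers of a two-lane tray sealer

### The job

Change over the two drawers of the bench-top tray sealer: push the drawer that stands open, with its freshly filled tray, fully home under the sealing head, and hook a fingertip behind the upturned front lip of the other drawer and draw it fully out to its stop, in whichever order you like. Slide both smoothly, pinch nothing and lift nothing: both trays stay lying in their nests, and the other things on the bench stay where they are.

Things in the scene. Friction and masses are not known exactly. Their poses are not given: they have to be found in the camera images.
- filled_drawer (a joint): drawer of the lane holding the freshly filled, unsealed tray; it stands fully open at the start. 0 = fully home (end stop), 0.175 m = fully out (end stop). It slides level with about 2.5 N friction, has no spring and stays where it is left; drawer about 1.6 kg
- sealed_drawer (a joint): drawer of the other lane, holding the sealed tray; it is fully home at the start. Same drawer, same values: 0 = fully home (end stop), 0.175 m = fully out (end stop), about 2.5 N friction, stays where it is left
- filled_lip (a point): middle of the top edge of the filled drawer's front lip, 130 mm above the table; moves with the drawer. Its x axis is level and points into the machine (+x pushes the drawer home, -x opens it), y runs along the lip, z is up. The lip is an upright folded steel strip 110 mm long (y), 8 mm thick (4 mm either side of this point), its lower edge 88 mm above the table
- sealed_lip (a point): the same point, axes and sizes on the sealed drawer's front lip; a finger hooks behind it (on its +x side) from above. The lip stands 30 mm above the flat steel apron behind it (apron top 100 mm above the table), which is free for 105 mm back to the nest that holds the tray. The drawers lie side by side, 170 mm between centre lines; either may be left or right
- filled_tray (a point): centre (half-way up) of the filled 12-cell white tray, 165 x 125 x 26 mm, about 0.35 kg, loose, lying 20 mm deep in the filled drawer's nest, its top 12 mm below the level of the lip's top edge
- sealed_tray (a point): the same for the film-sealed tray in the sealed drawer's nest, under the sealing head at the start
- sealer: the sealing machine, fixed, steel, 376 mm wide, front towards its own -x; origin on the table between the lanes, half-way along the lips' travel. With a drawer home, the front of the sealing head is 132 mm behind the middle of its lip; the head's underside is 146 mm and its top 262 mm above the table. Film reel at the back, up to 340 mm high and 510 mm from the origin in +x
- empty_trays: bystander: stack of empty white trays, 165 x 125 x 54 mm, origin at its underside
- jug: bystander: steel mug, 84 mm wide, 85 mm high, origin at its underside
- spatula: bystander: spatula 260 mm long, lying flat
- film_core: bystander: upright cardboard film core, 76 mm wide, 50 mm high, origin at its underside
- tub: bystander: small steel bowl, 64 mm wide, 45 mm high, origin at its underside
- pack: bystander: finished film-sealed tray, 165 x 125 x 26 mm, lying on top of the sealing head, origin at its underside

How it is judged:
By the outcome, as a careful person would: the job done as asked, in the order asked, and still so for the second after the job is handed in, with the robot touching nothing.
It also fails if it takes over 51 s, if anything falls off the work surface, if the arm or the gripper's body presses on something with over 40 N, if the wrist force passes 120 N, or if a joint passes its speed limit or range.

### The arm

A 6-joint arm with a two-finger parallel gripper is mounted at the origin on the work surface. World frame = base frame: x ahead of the robot, y to its left, z up, the work surface at z = 0. Lengths are in m, angles in rad, forces in N, time in s.
With the tool pointing down it reaches from about 0.325 to 0.9 m from the base axis. Payload 6.1 kg.
Tool frame: the origin (TCP) lies midway between the tips of the shut fingers; the grasp point (between the pads) lies 19 mm behind it; z points along the fingers, y is the line along which they close (so a half turn about z gives the same grasp; the last joint's range is limited). The gripper opens to 87 mm and grips with 3 to 60 N. Pads are 19 mm wide; open, the fingers measure 117 mm over their backs; the gripper's body (75 mm by 190 mm) begins 51 mm behind the grasp point.
Start: joints at [-0.126, 0.22, 1.526, -0, 1.395, -0.126], TCP at [0.625, -0, 0.223] pointing down, gripper open.
Joint ranges: [-2.98, 2.98], [-0.91, 2.08], [0.09, 2.57], [-1.24, 4.39], [0.2, 2.65], [-2.68, 2.68]. Speed limits (rad/s): [2.57, 2.57, 3.01, 3.14, 3.14, 3.14].

### API

Orientations are given as a unit quaternion [x, y, z, w].
In Python, from workcell import r gives the robot as it stands. Calls block until the motion is done:
- r.move_pose(position, orientation): joint-space move of the TCP to a pose.
- r.move_linear(position, max_speed=0.15, ori=None, force_limit=None): straight line of the TCP; ori=None keeps the orientation; max_speed is the mean speed in m/s. With force_limit (N) it stops when the force on the tool has changed by that much, and returns True; else False.
- r.goto_joints(angles): joint-space move.
- r.grip(opening, newtons=None): opening from 0.0 (shut) to 1.0 (fully open); newtons is the grip in N (None keeps the last); returns when the fingers have stopped.
- r.hold(seconds).
- r.solve_ik(position, orientation): joint angles nearest the present ones, or None.
- r.get_obs(): the state.
- r.grab_frame(name): name is "scene" or "side" or "wrist"; returns a dict with "img" (480x640x3 uint8, red, green, blue), "depth" (480x640 float32, m along the optical axis (not along the pixel's ray), 0 where there is no reading), "K" (3x3 intrinsics, pixels), "R" (3x3) and "t" (3): a world point X has camera coordinates R X + t. Camera axes: x right, y down, z forward; pixel columns grow to the right and rows downward; lengths in m; the calibration is good to about 2 mm. A picture is of the moment at which its call begins.
A pose or a line that the arm cannot do raises r.MotionError and nothing moves.
- r.job_done(): hands the job in; it is judged then, once.
The state is a dict: "time": time; "q": joint angles; "qd": joint speeds; "joint_efforts": joint torques, N m; "position": TCP position; "orientation": TCP orientation; "wrist_force": force on the tool from outside, world axes, zero at the start; "moment": the same for the moment, N m; "opening": opening from 0.0 (shut) to 1.0 (fully open); "grasp_force": force on a finger pad.
Only numpy, scipy, OpenCV 4.12 (cv2) and the standard library are available. Lean on these libraries where they do the work, as an engineer would, in place of code of your own. Each camera call takes 0.05 s, during which the arm holds its last target. There are 200 camera calls.

## Working session

There is one attempt and no reset: what is moved stays moved. The work goes in short steps, each a Python script; the robot and the scene stay as the last script left them, time stands still between calls to the robot, and variables do not carry over. Pictures are saved under pics/ and viewed, at most 10 in all, crops included, and the job is handed in when it is done.

```bash
mkdir -p pics; ls; python3 - <<'E'
from workcell import r
import cv2,numpy as np
for n in("scene","side"):
    f=r.grab_frame(n); cv2.imwrite(f"pics/{n}0.png",f["img"][:,:,::-1]); np.savez(f"{n}0.npz",**f)
    print(n,f["K"].tolist(),(-f["R"].T@f["t"]).round(3),f["R"].round(2).tolist())
E
```

```text
pics
scene [[539.1069976538097, 0.0, 318.7250633311252], [0.0, 539.1069976538097, 231.48543831381002], [0.0, 0.0, 1.0]] [ 1.242 -0.393  1.171] [[0.6, 0.8, -0.0], [0.6, -0.46, -0.65], [-0.52, 0.39, -0.76]]
side [[559.4245932872739, 0.0, 314.50148143219883], [0.0, 559.4245932872739, 239.03841363265798], [0.0, 0.0, 1.0]] [0.18  0.871 1.207] [[-0.91, -0.42, -0.01], [-0.32, 0.71, -0.63], [0.27, -0.56, -0.78]]
```

View pics/scene0.png

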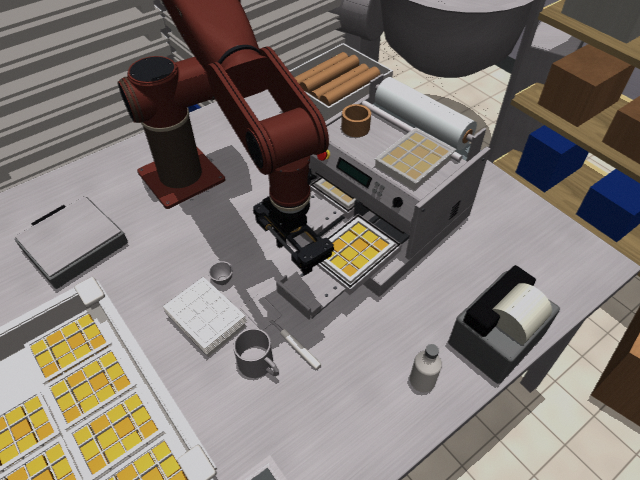

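View pics/side0.png

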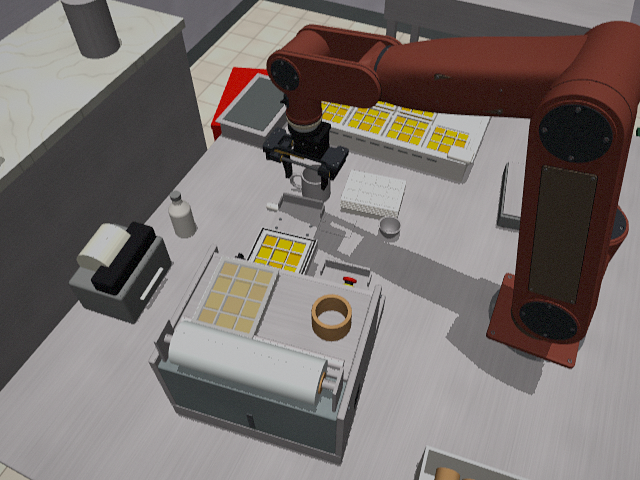

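The scene view shows the filled drawer open at about (345,255), its lip at about (310,295), and the sealed drawer home at about (335,190). The side view agrees: filled lip at about (300,205), sealed lip at about (347,270). The machine's +x axis runs roughly along world +y. Next I'll build a top-down height map.

```bash
cat > h.py <<'E'
import numpy as np,cv2
def cloud(f):
    v,u=np.nonzero(f["depth"]>0); d=f["depth"][v,u]; K=f["K"]
    c=np.stack([(u-K[0,2])/K[0,0]*d,(v-K[1,2])/K[1,1]*d,d],1)
    return (c-f["t"])@f["R"], f["img"][v,u]
E
python3 - <<'E'
from h import *
P=[];C=[]
for n in("scene","side"):
    p,c=cloud(np.load(n+"0.npz")); P.append(p);C.append(c)
P=np.vstack(P);C=np.vstack(C)
np.savez("c.npz",P=P,C=C)
# top-down: 2mm per 1.. px ; x 0.3..0.95 up, y 0.45..-0.35 left->right
s=700
m=(P[:,2]<.36)&(P[:,2]>-.02)
P=P[m];C=C[m];o=np.argsort(P[:,2]);P=P[o];C=C[o]
im=np.zeros((560,700,3),np.uint8)
r_=((0.95-P[:,0])*s).astype(int);c_=((0.6-P[:,1])*s).astype(int)
k=(r_>=0)&(r_<558)&(c_>=0)&(c_<698);
col=cv2.applyColorMap(np.clip(P[:,2]/.36*255,0,255).astype(np.uint8)[:,None],cv2.COLORMAP_JET)[:,0]
for a in(0,1):
  for b in(0,1): im[r_[k]+a,c_[k]+b]=col[k]
for i in range(6): 
    cv2.putText(im,f"x{.9-.1*i:.1f}",(0,int((.05+.1*i)*s)),0,.4,(255,255,255))
for i in range(9): cv2.putText(im,f"y{.5-.1*i:.1f}",(int((.1+.1*i)*s),12),0,.4,(255,255,255))
cv2.imwrite("pics/top.png",im)
E
```

```text
(no output)
```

View pics/top.png

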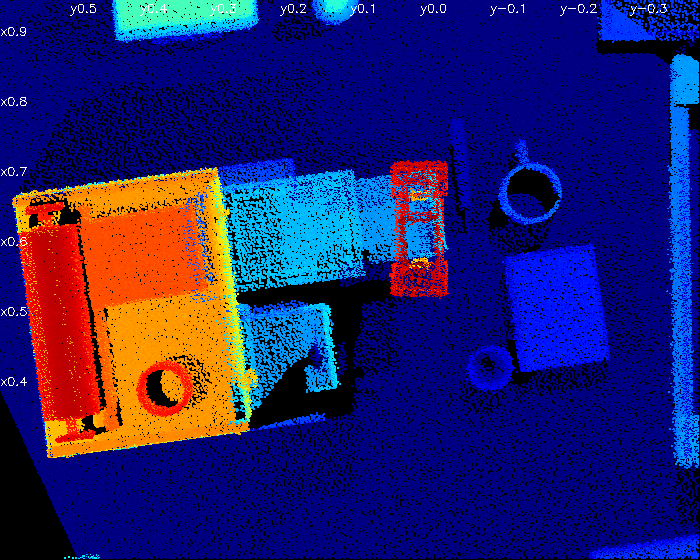

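The map shows the head front from (x .70,y .305) to (.325,.265), the sealed lip at y≈0.145, and the filled lip at y≈-0.015 under the gripper. I'll fit these now.

```bash
python3 - <<'E'
from h import *
P=np.load("c.npz")["P"]
a=P[(P[:,2]>.255)&(P[:,2]<.27)&(P[:,1]>.2)&(P[:,0]>.28)&(P[:,0]<.8)][:,:2].astype(np.float32)
q=cv2.boxPoints(cv2.minAreaRect(a));print(q.round(3).tolist())
# front edge of head: fit min y per x bin
xs=np.arange(.34,.70,.01);e=[]
for x in xs:
    s=a[abs(a[:,0]-x)<.005]
    if len(s)>3: e.append((x,np.percentile(s[:,1],1)))
e=np.array(e);k=np.polyfit(*e.T,1);k=np.polyfit(*e[abs(np.polyval(k,e[:,0])-e[:,1])<.008].T,1);print("front y=",k)
th=-np.arctan(k[0]); X=np.array([np.sin(th),np.cos(th)]); print("axis X (world)",X)
Y=np.array([-X[1],X[0]])
# lips
L=P[(P[:,2]>.122)&(P[:,2]<.134)&(P[:,0]>.3)&(P[:,0]<.75)]
u=L[:,:2]@X; v=L[:,:2]@Y
h0=np.array([.5,np.polyval(k,.5)])@X
print("front u",h0,"v range head",np.percentile(a@Y,[1,99]))
for nm,lo,hi in(("sealed",-.16,-.10),("filled",-.36,-.27)):
    m=(u-h0>lo)&(u-h0<hi)
    if m.sum()>3: print(nm,m.sum(),np.percentile(u[m]-h0,[2,50,98]),np.percentile(v[m],[1,5,50,95,99]),np.median(L[m,2]))
E
```

```text
[[0.164000004529953, 1.440999984741211], [0.335999995470047, 0.23000000417232513], [0.7139999866485596, 0.28299999237060547], [0.5419999957084656, 1.4950000047683716]]
front y= [0.12243772 0.21969325]
axis X (world) [-0.12153018  0.99258774]
front u 0.21806482404550973 v range head [-0.73766994 -0.36235174]
sealed 200 [-0.15157134 -0.14437447 -0.12522726] [-0.69450308 -0.52375419 -0.47789581 -0.41913444 -0.4141706 ] 0.1273747467491772
filled 330 [-0.32582498 -0.3197506  -0.3127166 ] [-0.69472813 -0.69179116 -0.64165049 -0.59092641 -0.58709909] 0.12789361707676034
```

```bash
cat >> h.py <<'E'
from workcell import r
from scipy.spatial.transform import Rotation as Ro
X=np.array([-.1215,.9926,0]);Y=np.array([-.9926,-.1215,0]);Z=np.array([0,0,1.])
uF,vF,uS,vS=-.1017,-.640,.0737,-.470
def W(u,v,z): return (u*X+v*Y+z*Z).tolist()
def UV():
    p=np.array(r.get_obs()["position"]); return round(p@X,4),round(p@Y,4),round(p[2],4)
def ori():
    c=Ro.from_quat(r.get_obs()["orientation"])
    o=[Ro.from_matrix(np.stack([np.cross(s*Y,-Z),s*Y,-Z],1)) for s in(1,-1)]
    return min(o,key=lambda q:(q*c.inv()).magnitude()).as_quat().tolist()
def st(m): 
    o=r.get_obs(); print(m,round(o["time"],2),UV(),"F",np.round(o["wrist_force"],1),flush=True)
E
python3 - <<'E'
from h import *
q=ori(); print(q, r.get_obs()["orientation"])
r.grip(0.0); r.move_pose(W(uF-.045,vF,.2),q); st("above")
print(r.move_linear(W(uF-.045,vF,.108),.1,force_limit=6)); st("down")
print(r.move_linear(W(uF+.01,vF,.108),.03,force_limit=1.5)); st("touch")
f=r.grab_frame("side"); cv2.imwrite("pics/touch.png",cv2.resize(f["img"][140:320,200:440,::-1],(720,540)))
E
```

```text
[0.662759772973706, 0.748832079526406, 0.0, 0.0] [ 7.07100761e-01  7.07112259e-01 -5.25180173e-04 -7.00354307e-04]
above 2.03 (np.float64(-0.1476), np.float64(-0.6396), np.float64(0.1991)) F [ 0.1  0.2 -0.9]
False
down 3.1 (np.float64(-0.1469), np.float64(-0.6407), np.float64(0.109)) F [-0.4 -0.2  0.3]
True
touch 4.12 (np.float64(-0.1179), np.float64(-0.6396), np.float64(0.1074)) F [ 0.4 -0.9  0.6]
```

View pics/touch.png

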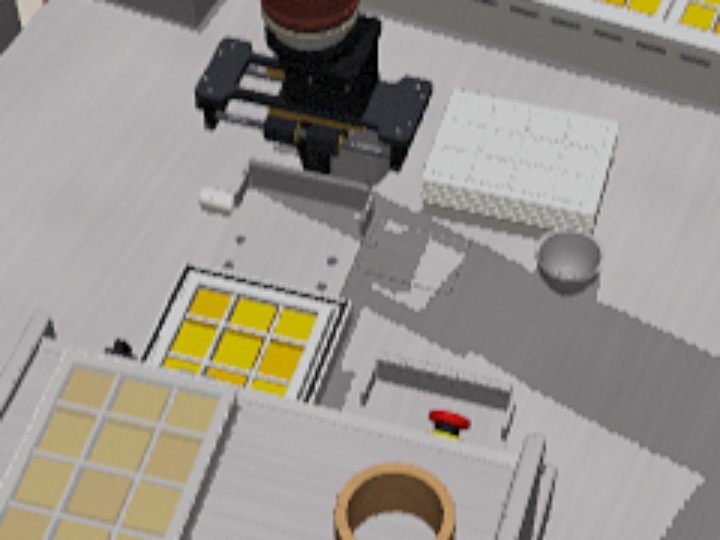

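The closed fingers are centred on the front face of the filled lip, and both the travel and the tray look clear. Pushing now.

```bash
python3 - <<'E'
from h import *
v0=UV()[1]
print(r.move_linear(W(.040,vF,.108),.05,force_limit=12)); st("near")
print(r.move_linear(W(.075,vF,.108),.02,force_limit=10)); st("stop")
r.move_linear(W(UV()[0]-.03,vF,.108),.08); st("back")
f=r.grab_frame("side"); cv2.imwrite("pics/pushed.png",cv2.resize(f["img"][140:320,200:440,::-1],(720,540)))
E
```

```text
False
near 7.5 (np.float64(0.0399), np.float64(-0.6401), np.float64(0.1081)) F [-1.4 -2.1 -1.6]
True
stop 8.47 (np.float64(0.0561), np.float64(-0.6396), np.float64(0.1076)) F [ 0.9 -1.9 -0.3]
back 8.98 (np.float64(0.0255), np.float64(-0.64), np.float64(0.1079)) F [-0.3  1.2  0.5]
```

View pics/pushed.png

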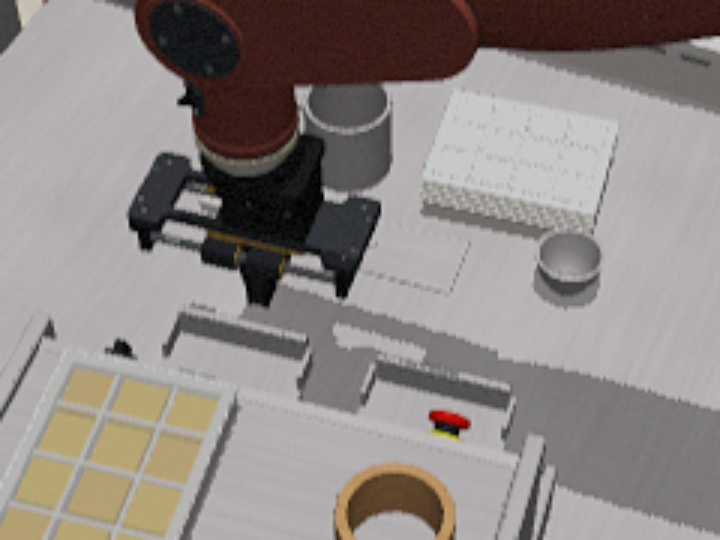

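The lip now looks in line with the sealed lip, with its tray under the head. I'll re-push to make sure it's home, then hook the sealed lip.

```bash
python3 - <<'E'
from h import *
q=ori()
print(r.move_linear(W(.075,vF,.108),.03,force_limit=20)); st("restop"); r.hold(.2); st("held")
r.move_linear(W(.02,vF,.108),.1); r.move_linear(W(.02,vF,.19),.15)
r.move_linear(W(uS+.027,vS,.19),.15,ori=q); st("above sealed")
print(r.move_linear(W(uS+.027,vS,.110),.06,force_limit=6)); st("down")
f=r.grab_frame("side"); cv2.imwrite("pics/hook.png",cv2.resize(f["img"][140:320,200:440,::-1],(720,540)))
E
```

```text
True
restop 10.12 (np.float64(0.056), np.float64(-0.6398), np.float64(0.1077)) F [-0.  -1.6  0.8]
held 10.32 (np.float64(0.056), np.float64(-0.6395), np.float64(0.1072)) F [ 0.6 -2.   1. ]
above sealed 12.93 (np.float64(0.1004), np.float64(-0.4706), np.float64(0.1901)) F [ 0.9  0.1 -0.3]
False
down 14.42 (np.float64(0.1007), np.float64(-0.4704), np.float64(0.1105)) F [ 0.8 -0.2  0.2]
```

View pics/hook.png

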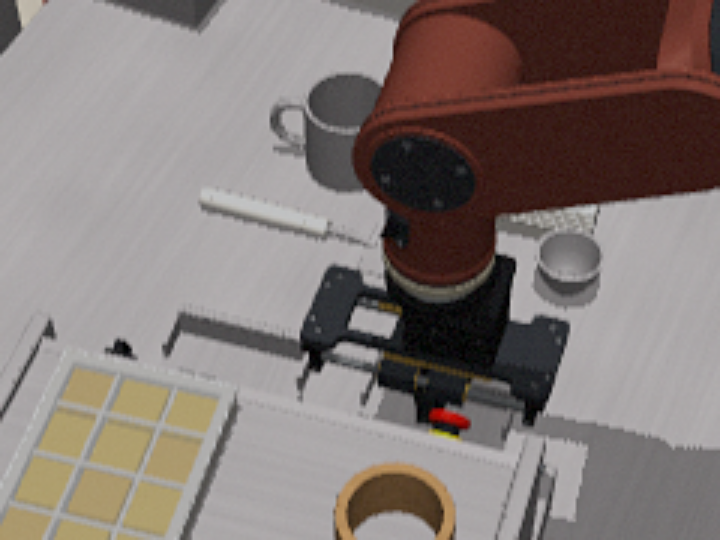

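The stop repeats at u=0.056, so the filled drawer is home. The fingertips are down behind the sealed lip with no contact force. The lip passes above the bowl, spatula and stack (lower edge 88 mm), so I'll draw it out.

```bash
python3 - <<'E'
from h import *
print(r.move_linear(W(uS-.005,vS,.110),.03,force_limit=1.8)); st("touch"); u0=UV()[0]
print(r.move_linear(W(u0-.155,vS,.110),.05,force_limit=12)); st("near")
print(r.move_linear(W(u0-.195,vS,.110),.02,force_limit=15)); st("stop"); print(UV()[0]-u0)
r.move_linear(W(UV()[0]+.015,vS,.110),.06)
print(r.move_linear(W(u0-.195,vS,.110),.03,force_limit=20)); st("restop")
r.move_linear(W(UV()[0]+.018,vS,.110),.06)
r.move_linear(W(UV()[0],vS,.24),.15); st("up")
r.goto_joints([-.7]+list(r.get_obs()["q"][1:])); st("aside")
for n in("scene","side"):
    f=r.grab_frame(n); np.savez(n+"1.npz",**f); cv2.imwrite(f"pics/{n}1.png",f["img"][:,:,::-1])
E
python3 - <<'E'
from h import *
P=np.vstack([cloud(np.load(n+"1.npz"))[0] for n in("scene","side")])
L=P[(P[:,2]>.122)&(P[:,2]<.134)]; u=L@X;v=L@Y
for nm,v0,uu in(("sealed",vS,-.1017),("filled",vF,.0737)):
    m=(abs(v-v0)<.06)&(abs(u-uu)<.02); print(nm,m.sum(),np.percentile(u[m],[2,50,98]),uu)
E
```

```text
True
touch 15.11 (np.float64(0.0837), np.float64(-0.4696), np.float64(0.1095)) F [-0.4  0.7 -0.1]
False
near 18.38 (np.float64(-0.0713), np.float64(-0.47), np.float64(0.11)) F [ 0.6  2.8 -1. ]
True
stop 19.51 (np.float64(-0.0907), np.float64(-0.4699), np.float64(0.1097)) F [1.3 2.  0.5]
-0.1744
True
restop 20.58 (np.float64(-0.0906), np.float64(-0.4698), np.float64(0.1097)) F [0.1 2.2 1.9]
up 22.04 (np.float64(-0.072), np.float64(-0.4694), np.float64(0.2389)) F [-0.4  0.7 -0.1]
aside 22.97 (np.float64(-0.2858), np.float64(-0.3789), np.float64(0.2384)) F [0.9 0.1 0. ]
sealed 310 [-0.1099546  -0.10355396 -0.09674503] -0.1017
filled 342 [0.06659185 0.07298115 0.08010177] 0.0737
```

View pics/scene1.png

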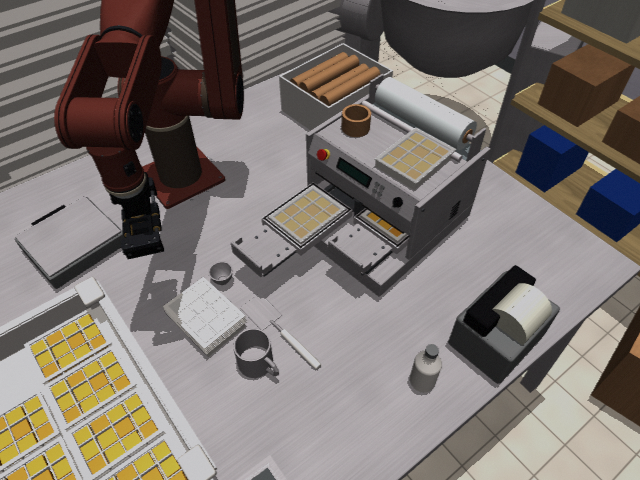

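The sealed drawer is fully out at about (290,230) with its tray flat in the nest. The filled drawer is home at about (375,235), the bystanders haven't moved, and the robot is clear.

```bash
python3 -c "
from workcell import r
print(r.job_done())"
```

```text
the job is handed in; nothing more can be done
None
```

The job is handed in at about 23 s: the filled drawer is pushed home to its stop, the sealed drawer is drawn fully out to its stop, the visible trays are lying in their nests, and nothing else on the bench has visibly moved.

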